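# Hold a plating gauge square on the marked spot of a mould insert

### The job

Lift the dust cover off the mould insert by its handle and hang it by the handle across both prongs of the hook stand. Then take the plating gauge out of its holder and hold its tip on the middle of the circle drawn on the insert's sloping face, square to that face, pressed gently so that the sprung tip is pushed in about halfway; finish while holding it there, still and in the grip, so that the gauge can read. Leave everything else on the table where it is.

Things in the scene. Friction and masses are not known exactly. Their poses are not given: they have to be found in the camera images.
- cover: Dust cover: grey painted sheet-aluminium box, open below, 104 (own x) x 134 (own y) x 70 mm high, walls 3 mm, 0.16 to 0.26 kg, with a flat bar handle on top. It stands on the fixture plate over the insert, 2 to 8 mm free round the insert's foot, turned within 2 degrees of it; the insert reaches 53 mm up inside: lift it 60 mm or more straight up first. Origin: centre of its underside; z up.
- cover_handle (a point): Middle of the cover's handle bar, in the centre of its section, 122 mm above the cover's underside. The bar is steel, 9 mm thick (cover's x) and 20 mm high, runs along the cover's y, 104 mm free between its two posts, with 42 mm of free space between its underside and the top of the box. The box can swing or slip round in a weak grip: carry it smoothly.
- hook_stand: Steel hook stand, fixed, left or right of the insert. Foot 140 (x) x 150 (y) x 12 mm; column 18 mm thick, 150 mm high, at own x = +45 mm; from its top two level prongs, 8 mm thick, 70 mm apart (own y -35 and +35 mm), run to own -x. Their upper sides are at 149 mm, level to x = -60 mm; the upturned tips (x = -68 mm) reach 160 mm. Origin: centre of the foot's underside.
- hook_rest (a point): Point midway between the prongs, level with their upper sides (149 mm up), at own x = -30 mm: where the middle of the hung bar belongs (its centre 10 mm above this point, along the stand's y). The box is too wide to pass between the prongs: bring the bar in level from the stand's -x side, above the tips, so that the prongs enter between bar and box, then lower it.
- holder: Black bench holder for the gauge, fixed, 80 x 80 x 60 mm, with a 21 mm hole 54 mm deep in its top. Origin: centre of its underside. It stands on the other side from the hook stand.
- gauge: Hand-held plating-thickness gauge, 0.13 to 0.21 kg, tip down in the holder. Grip body 24 (own x) x 34 (own y) x 74 mm tall; below it a steel nose 18 mm thick, 32 mm long, and the sprung tip. Origin: centre of the underside of the grip body (the shoulder resting on the holder's top); z along its axis, away from the tip. Grip across the 24 mm, about 40 mm above the shoulder; pull it 50 mm straight up.
- gauge_tip (a point): End of the gauge's sprung tip (round end, 7 mm thick), on the gauge's axis, 46 mm below the shoulder when fully out.
- plunger (a joint): How far the gauge's sprung tip is pushed in: 0 = fully out, 0.012 m = bottomed. The spring takes about 1 N to start and 5 N at the end of the 12 mm stroke.
- insert: Plated steel mould insert on an aluminium fixture plate, fixed. Plate 160 (x) x 170 (y) x 20 mm; in its middle the insert: foot 88 x 118 mm and a block whose polished upper face, 58 (x) x 94 mm (y), slopes by 20 degrees, low (52 mm above the table) at own -x, high (73 mm) at own +x. Origin: centre of the plate's underside. Hidden under the cover at the start.
- mark: The marked spot: a circle 21 mm across drawn in black on the insert's sloping face. Origin: its centre, on the face; z points straight out of the face (20 degrees from vertical, leaning to the insert's -x), x up the slope, y along the face. It lies at x -6, y +20, z +63 mm from the insert's origin.
- ring_gauge: Bystander, leave alone: steel setting ring lying flat, 60 mm outside, 32 mm bore, 18 mm high. Origin: centre of its underside.
- micrometer: Bystander, leave alone: outside micrometer lying flat, about 130 x 55 mm, 18 mm high. Origin: near its measuring gap.
- mouse: Bystander, leave alone: black computer mouse, 108 x 60 x 32 mm. Origin: centre of its underside.
- pendant: Bystander, leave alone: black joystick pendant of the measuring machine, 200 x 95 mm, 82 mm high at the stick. Origin: centre of its underside.
- marker: Bystander, leave alone: white felt marker with a black cap, 145 mm long, 13 mm thick, lying. Origin: centre of its underside.
- tape_measure: Bystander, leave alone: black tape measure standing on edge, 70 x 36 x 64 mm. Origin: centre of its underside.
- block_case: Bystander, leave alone: closed wooden gauge-block case, 100 x 190 x 45 mm. Origin: centre of its underside.
There are look-alikes about, which are no part of the job. Leave any turquoise look-alike of the insert alone.

How it is judged (in metres and radians):
On the way, in this order (a step that is already met when the one before it is completed fails the run):
1. the dust cover hangs by its handle across both prongs, let go and at rest (x of cover_handle in the frame of hook_stand between -0.06 and 0.036 m and z of cover_handle in the frame of hook_rest between 0.006 and 0.018 m and y of cover_handle in the frame of hook_stand between -0.025 and 0.025 m and angle between cover's own z axis and vertical below 0.25 rad and contact force between cover and hook_stand above 1 N and contact force between cover and the arm below 0.1 N and contact force between cover and the fingers below 0.1 N and linear speed of cover below 0.06 m/s), for 0.2 s.
2. the gauge is out of its holder, in the grip (z of gauge in the frame of holder above 0.1 m and contact force between gauge and the fingers above 1 N), for 0.1 s.
At the end, for the whole second after the job is handed in: Cover hung upright (14 deg) by its handle on both prongs, untouched, at rest. Gauge gripped and still, out of its holder, tip within 6 mm of the circle's centre, axis within 8 deg of square to the face, pressed with 0.8 to 10 N, sprung tip pushed in 3 to 10 mm. Held so through the last second (all of step 1 and distance between gauge_tip and mark below 0.006 m and angle between the z axis of gauge and the z axis of mark, either way round below 0.14 rad and angle between gauge's own z axis and vertical below 0.8 rad and value of joint plunger between 0.003 and 0.01 m and contact force between gauge and insert between 0.8 and 10 N and contact force between gauge and the fingers above 2 N and contact force between gauge and holder below 0.05 N and linear speed of gauge below 0.03 m/s); the arm keeps its last pose, push and grip.
It fails at once if the gauge is pressed or knocked against the insert or its plate with more than 15 N (contact force between gauge and insert above 15 N).
It fails at once if the cover is tipped over or dropped (angle between cover's own z axis and vertical above 1 rad).
It fails at once if a bystander is displaced by more than 30 mm (distance of any of ring_gauge, micrometer, mouse, pendant, marker, tape_measure, block_case from where it was at the start of the episode above 0.03 m).
It also fails if it takes over 61 s, if anything falls off the work surface, if the arm or the gripper's body presses on something with over 40 N, if the wrist force passes 120 N, or if a joint passes its speed limit or range.

### The arm

A 7-joint arm with a two-finger parallel gripper is mounted at the origin on the work surface. World frame = base frame: x ahead of the robot, y to its left, z up, the work surface at z = 0. Lengths are in mm, angles in rad, forces in N, time in s.
With the tool pointing down it reaches from about 425 to 875 mm from the base axis. Payload 4.7 kg.
Tool frame: the origin (TCP) lies on the centre line of the jaws, within the pads' length; the fingertips stand ctrl.tcp_to_tips ahead of it and the grasp point (between the pads) lies 3 mm ahead of it (ctrl.tcp_to_tips is the distance from the TCP to the fingertips, in mm); x points along the fingers, z is the direction in which the jaws open and shut, and the axes are right-handed (so a half turn about x gives the same grasp; the last joint's range is limited). The gripper opens to 87 mm and grips with 3 to 60 N. Pads are 19 mm wide; open, the fingers measure 117 mm over their backs; the gripper's body (75 mm by 190 mm) begins 51 mm behind the grasp point.
Start: joints at [1.195, 0.321, -0.07, 1.45, 0.023, 1.371, -0.057], TCP at [246.985, -601.267, 244.587] pointing down, gripper open.
Joint ranges: [-2.86, 2.86], [-0.3, 2.09], [-1.38, 1.24], [0.06, 2.45], [-1.56, 4.7], [0.09, 2.05], [-2.69, 2.69]. Speed limits (rad/s): [2.57, 2.57, 3.14, 3.14, 3.14, 3.14, 3.14].

### API

Orientations are given as a rotation vector (axis times angle).
In Python, from bench import ctrl gives the robot as it stands.
- The arm moves only by the tool play_rows, never from a script. Its argument "increments" is a list of rows, each a list of 7 numbers: the shift along the world's x, y, z in mm, then the turn, a rotation vector about the world's x, y, z in rad, then the closure in counts, from 0 (fully open) to 255 (shut). A call has 1 to 12 rows; each row is the pose to reach, as a shift and turn from the pose measured when the call began; what a row does not reach only later rows make up. A row lasts 1/10 s, in which the tool goes at most 50 mm and 8.59 degrees, less where a joint would pass 70% of its speed; a pose out of reach is approached as far as the arm can. A call with a gripper value outside its range is refused whole. The fingers move at their own pace and stop on an object; "grip_force" is the grip in N (left out, the last holds). Time passes only in rows, so rows that repeat a pose let the fingers close. It gives the time, the measured TCP pose, the force and the opening at its end, in the units of the state.
- ctrl.observe(): the state, without advancing time (a new reading comes with each control period).
- ctrl.get_image(name): name is "side" or "top"; returns a dict with "color" (480x640x3 uint8, blue, green, red), "range_z" (480x640 float32, mm along the optical axis (not along the pixel's ray), 0 where there is no reading), "camera_matrix" (3x3 intrinsics, pixels), "xyz" and "rotation" of the camera in the world. Camera axes: x right, y up, looking along -z (the intrinsics and any distortion apply to the point x, -y, -z); pixel columns grow to the right and rows downward; lengths in mm; the calibration is good to about 2 mm. A picture is of the moment at which its call begins.
- ctrl.sign_off(): hands the job in, once; it reports no verdict.
The state is a dict: "time_s": time; "joint_positions": joint angles; "qd": joint speeds; "effort": joint torques, N m; "tool_pos": TCP position; "eef_rot": TCP orientation; "contact_force": force on the tool from outside, world axes, zero at the start; "torque": the same for the moment, N m; "width": opening from 0.0 (shut) to 1.0 (fully open).
Only numpy, scipy, OpenCV 4.12 (cv2) and the standard library are available. Lean on these libraries where they do the work, as an engineer would, in place of code of your own. Each camera call takes 0.05 s, during which the arm holds its last target.

## Working session

There is one attempt and no reset: what is moved stays moved. The work goes in short steps, Python scripts to look and compute and a tool call to move; the robot and the scene stay as the last step left them, time stands still between calls to the robot, and variables do not carry over. Pictures are saved under pics/ and viewed, and the job is handed in when it is done.

Besides the shell and the picture viewer there is one more tool, called after "Emit:" as name([rows], argument=value, ...), one row to a line, values as JSON. play_rows: Moves the arm, as the interface text tells. Its arguments: {"type":"object","properties":{"increments":{"type":"array","items":{"type":"array","items":{"type":"number"}}},"grip_force":{"type":"number"}},"required":["increments"]}

```bash
ls; mkdir -p pics; python3 - <<'E'
from bench import ctrl
import cv2,numpy as np
s=ctrl.observe(); print(s); print(ctrl.tcp_to_tips)
for n in("side","top"):
    d=ctrl.get_image(n); cv2.imwrite(f"pics/{n}0.png",d["color"]); print(n,d["camera_matrix"],d["xyz"],d["rotation"],[k for k in d])
    np.savez(f"{n}0.npz",**{k:np.asarray(v) for k,v in d.items()})
E
```

```text
pics
{'time_s': 0.0, 'joint_positions': array([ 1.19512296,  0.32182999, -0.07011532,  1.45169297,  0.02262691,
        1.37079135, -0.05690027]), 'qd': array([-1.08917333e-03, -5.39373773e-04, -1.59758075e-04,  4.18534478e-04,
       -3.61752802e-05, -3.38820715e-04, -6.75573300e-04]), 'effort': array([-7.03760088e-04, -4.91291249e+01, -4.03955765e-01, -3.12526810e+01,
       -6.40013977e-02,  4.38993413e-02,  1.84919872e-04]), 'tool_pos': array([ 246.75362568, -600.78148297,  243.44816538]), 'eef_rot': array([ 0.91845231,  1.37048527, -0.91683921]), 'contact_force': array([ 0.62170216, -0.5061041 ,  0.74413058]), 'torque': array([ 0.01718287,  0.01484409, -0.04135237]), 'width': 0.9993215276296278}
22.0
side [[511.81579178   0.         322.51690876]
 [  0.         511.81579178 247.0369839 ]
 [  0.           0.           1.        ]] [110.63903423 736.08694189 940.39598131] [ 0.24774698 -1.1271459  -2.51298483] ['color', 'range_z', 'camera_matrix', 'xyz', 'rotation']
top [[511.01277284   0.         307.72783796]
 [  0.         511.01277284 238.42535312]
 [  0.           0.           1.        ]] [ 388.25451104  -88.14500246 1399.51665455] [ 0.09380068 -0.06173234 -1.59599394] ['color', 'range_z', 'camera_matrix', 'xyz', 'rotation']
```

View pics/side0.png

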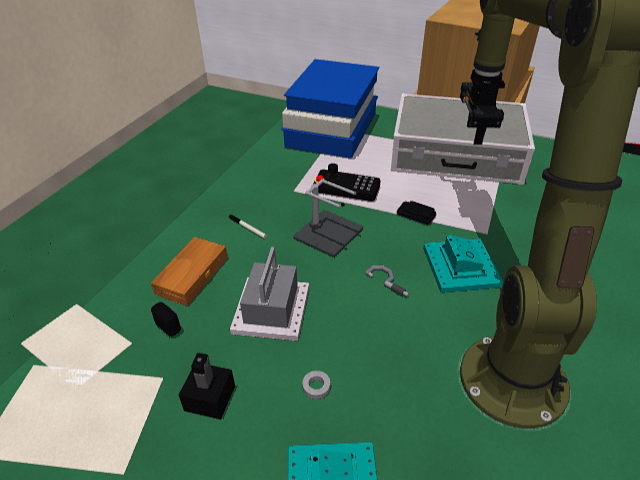

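View pics/top0.png

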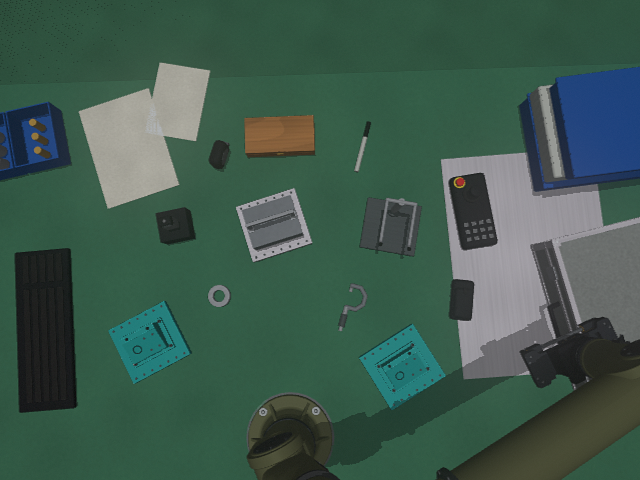

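Top view: cover at about (273,222), hook stand at (392,226), holder and gauge at (175,225). Next I build point clouds.

```bash
cat > h.py <<'E'
import numpy as np,cv2
from scipy.spatial.transform import Rotation as R
def load(f): return dict(np.load(f))
def cloud(d):
    K=d["camera_matrix"];z=d["range_z"];v,u=np.mgrid[0:480,0:640]
    p=np.stack([(u-K[0,2])/K[0,0]*z,-(v-K[1,2])/K[1,1]*z,-z],-1)
    w=p@R.from_rotvec(d["rotation"]).as_matrix().T+d["xyz"]
    w[z<=0]=np.nan
    return w
def proj(d,P):
    K=d["camera_matrix"];p=(np.atleast_2d(P)-d["xyz"])@R.from_rotvec(d["rotation"]).as_matrix()
    return np.stack([K[0,2]+K[0,0]*p[:,0]/-p[:,2],K[1,2]-K[1,1]*p[:,1]/-p[:,2]],-1)
def snap(tag,ns=("side","top")):
    from bench import ctrl
    o={}
    for n in ns:
        d=ctrl.get_image(n); cv2.imwrite(f"pics/{n}{tag}.png",d["color"]); d={k:np.asarray(v) for k,v in d.items()}
        np.savez(f"{n}{tag}.npz",**d); o[n]=d
    return o
E
python3 - <<'E'
from h import *
t=load("top0.npz");s=load("side0.npz")
W=cloud(t);S=cloud(s)
for n,(u0,v0,u1,v1) in dict(cover=(230,185,316,266),stand=(355,190,425,262),holder=(150,200,200,250)).items():
    c=W[v0:v1,u0:u1].reshape(-1,3); print(n)
    h=np.histogram(c[:,2],bins=np.arange(-10,200,5));print([(int(b),int(a)) for a,b in zip(*h) if a>4])
print("table top",np.nanmedian(W[260:290,100:180,2]),"side",np.nanmedian(S[330:370,360:420,2]))
for n,d,b in(("top",t,(140,170,440,280)),("side",s,(160,160,400,420))):
    im=d["color"][b[1]:b[3],b[0]:b[2]]; k=min(800/im.shape[1],600/im.shape[0]); cv2.imwrite(f"pics/z{n}.png",cv2.resize(im,None,fx=k,fy=k,interpolation=3))
E
```

```text
cover
[(-10, 212), (-5, 1675), (0, 1332), (5, 102), (10, 104), (15, 749), (20, 540), (25, 45), (30, 10), (35, 11), (40, 9), (45, 6), (50, 12), (55, 14), (60, 10), (65, 14), (70, 12), (75, 5), (80, 94), (85, 962), (90, 731), (95, 43), (130, 8), (135, 16), (140, 15), (145, 65), (150, 105), (155, 23)]
stand
[(-10, 140), (-5, 1081), (0, 876), (5, 767), (10, 1323), (15, 271), (20, 47), (25, 9), (50, 5), (85, 5), (140, 48), (145, 276), (150, 94), (155, 21)]
holder
[(-10, 89), (-5, 685), (0, 563), (5, 58), (10, 19), (15, 21), (20, 19), (25, 21), (30, 20), (35, 25), (40, 15), (45, 22), (50, 56), (55, 357), (60, 274), (65, 23), (70, 5), (75, 8), (80, 11), (85, 6), (90, 6), (95, 10), (100, 11), (105, 11), (110, 5), (115, 7), (120, 6), (125, 24), (130, 89), (135, 20)]
table top -0.50316149440755 side -0.7663389607010913
```

View pics/ztop.png

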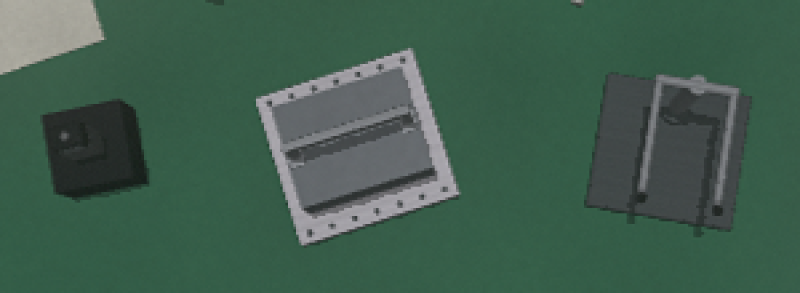

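View pics/zside.png

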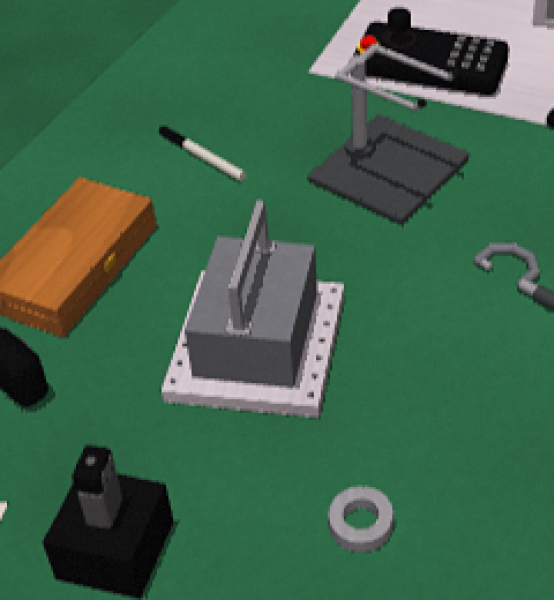

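```bash
cat > fit.py <<'E'
from h import *
def pts(d,box,z0,z1):
    W=cloud(d);u0,v0,u1,v1=box;c=W[v0:v1,u0:u1].reshape(-1,3);return c[(c[:,2]>z0)&(c[:,2]<z1)]
def rect(c,trim=1.0):
    # robust: PCA/ minAreaRect
    r=cv2.minAreaRect(c[:,:2].astype(np.float32)); return r
E
python3 - <<'E'
from fit import *
t=load("top0.npz");s=load("side0.npz")
B={"top":dict(cover=(230,185,316,266),stand=(355,190,425,262),holder=(150,200,200,250)),
"side":dict(cover=(225,240,315,345),stand=(290,165,370,260),holder=(175,340,240,420))}
D=dict(top=t,side=s)
for n in D:
  for ob,z0,z1 in(("cover",140,165),("cover",84,96),("cover",14,27),("stand",138,175),("stand",7,20),("holder",52,68),("holder",122,145)):
    c=pts(D[n],B[n][ob],z0,z1); r=rect(c)
    m=c[:,:2].mean(0);w,V=np.linalg.eigh(np.cov((c[:,:2]-m).T)); a=np.degrees(np.arctan2(V[1,1],V[0,1]))
    q=(c[:,:2]-m)@V; e=np.percentile(q,[1,99],axis=0)
    print(n,ob,z0,len(c),"zmed %.1f"%np.median(c[:,2]),"rect c",np.round(r[0],1),np.round(r[1],1),round(r[2],1),"| mean",m.round(1),"ang %.1f"%a,"ext",(e[1]-e[0]).round(1), "mid",(m+V@e.mean(0)).round(1))
E
```

```text
top cover 140 208 zmed 150.9 rect c [565.8  30. ] [ 10.2 123.3] 15.9 | mean [565.5  29.8] ang 106.1 ext [  9.6 120.9] mid [566.   29.8]
top cover 84 1764 zmed 89.5 rect c [566.2  30.6] [105.4 134.3] 15.9 | mean [564.6  29.7] ang 106.5 ext [102.9 131.6] mid [565.9  30.3]
top cover 14 1362 zmed 19.4 rect c [566.2  31.6] [160.4 169.7] 16.5 | mean [555.1  24.9] ang 133.2 ext [200.6 203.9] mid [565.2  31.7]
top stand 138 444 zmed 148.1 rect c [ 544.9 -285.7] [ 79.3 125.9] 78.2 | mean [ 557.2 -288.3] ang 169.1 ext [ 77.7 122.6] mid [ 544.4 -285.7]
top stand 7 2180 zmed 11.5 rect c [ 546.1 -288.2] [157.1 182.4] 80.7 | mean [ 549.1 -283.8] ang 72.0 ext [141.  152.1] mid [ 552.  -286.8]
top holder 52 701 zmed 59.4 rect c [568.9 297. ] [81.5 82.1] 10.3 | mean [566.5 292. ] ang 156.8 ext [98.1 98.8] mid [568.9 296.7]
top holder 122 138 zmed 132.3 rect c [568.8 296.1] [25.6 35. ] 14.0 | mean [568.  295.1] ang 99.6 ext [25.  35.2] mid [568.8 296.2]
side cover 140 220 zmed 150.3 rect c [565.2  32.3] [ 10.1 123.9] 15.9 | mean [563.   35.7] ang 105.5 ext [  9.8 123.1] mid [564.9  32.2]
side cover 84 1712 zmed 89.4 rect c [565.8  30.1] [104.7 140.2] 15.9 | mean [561.7  35.9] ang 101.5 ext [106.  135.4] mid [565.   31.5]
side cover 14 1395 zmed 19.5 rect c [619.9 -28.5] [228.  339.7] 22.3 | mean [540.1  58.3] ang 56.3 ext [221.1 213.6] mid [568.6  30.6]
side stand 138 334 zmed 147.3 rect c [ 543.6 -283. ] [ 82.6 129. ] 76.7 | mean [ 551.6 -284.5] ang 167.5 ext [ 79.2 122.8] mid [ 542.6 -283.8]
side stand 7 1787 zmed 11.6 rect c [ 580.1 -397. ] [202.7 422.3] 17.5 | mean [ 550.7 -297.8] ang 97.0 ext [160.6 266.8] mid [ 558.9 -334.9]
side holder 52 1104 zmed 59.0 rect c [569.2 297.1] [83.1 82.8] 9.7 | mean [560.9 305. ] ang 50.2 ext [ 84.  102.5] mid [561.2 303.8]
side holder 122 230 zmed 132.5 rect c [567.8 298. ] [24.1 35.2] 14.7 | mean [565.9 299.9] ang 100.4 ext [23.4 33.5] mid [567.4 298. ]
```

```bash
cat > g.py <<'E'
from h import *
def goal(p,axis_deg,tilt=None):
    """down-pointing tool, jaw axis (z) at axis_deg in plane; returns delta for the next call. tilt: rotation applied after"""
    from bench import ctrl
    o=ctrl.observe(); r0=R.from_rotvec(o["eef_rot"]); best=None
    for k in(0,180):
        a=np.radians(axis_deg+k); z=np.array([np.cos(a),np.sin(a),0]); x=np.array([0,0,-1.]); M=R.from_matrix(np.stack([x,np.cross(z,x),z],1))
        if tilt is not None: M=tilt*M
        d=(M*r0.inv()).as_rotvec()
        if best is None or np.linalg.norm(d)<np.linalg.norm(best): best=d
    print("t",o["time_s"],"pos",o["tool_pos"].round(1),"f",o["contact_force"].round(1),"w",round(o["width"],3),"j",o["joint_positions"].round(2))
    print("shift",(np.array(p)-o["tool_pos"]).round(1),"turn",best.round(3))
E
python3 -c "
from g import *
from bench import ctrl
print(R.from_rotvec(ctrl.observe()['eef_rot']).as_matrix().round(2))
goal([565.6,30.8,220],16)"
```

```text
[[-0.    0.92  0.38]
 [ 0.    0.38 -0.92]
 [-1.   -0.   -0.  ]]
t 0.1 pos [ 246.8 -600.8  243.6] f [-0.2  0.1 -0.3] w 0.997 j [ 1.2   0.32 -0.07  1.45  0.02  1.37 -0.06]
shift [318.8 631.6 -23.6] turn [-1.00e-03 -2.00e-03  1.46e+00]
```

Emit:
play_rows([
  [15, 30, 10, 0, 0, 0.07, 0],
  [35, 70, 20, 0, 0, 0.16, 0],
  [55, 110, 20, 0, 0, 0.26, 0],
  [75, 150, 20, 0, 0, 0.36, 0],
  [97, 193, 20, 0, 0, 0.46, 0],
  [119, 236, 20, 0, 0, 0.56, 0],
  [141, 279, 20, 0, 0, 0.66, 0],
  [163, 322, 20, 0, 0, 0.76, 0],
  [185, 366, 15, 0, 0, 0.86, 0],
  [207, 410, 10, 0, 0, 0.96, 0],
  [229, 454, 5, 0, 0, 1.06, 0],
  [251, 497, 0, 0, 0, 1.16, 0],
], grip_force=40)

```text
time_s: 1.3
tool_pos: [498.1, -101.9, 243.3]
eef_rot: [0.013, 1.572, -0.014]
contact_force: [1.4, -0.9, -0.5]
width: 1.002
```

```bash
python3 -c "
from g import *
goal([565.6,30.8,200],16)"
```

```text
t 1.3 pos [ 498.1 -101.9  243.3] f [ 1.4 -0.9 -0.5] w 1.002 j [ 0.71  0.05 -0.58  1.78  0.03  1.32  0.11]
shift [ 67.5 132.7 -43.3] turn [ 0.001 -0.002  0.296]
```

Emit:
play_rows([
  [20, 40, 0, 0, 0, 0.08, 0],
  [40, 80, 0, 0, 0, 0.16, 0],
  [58, 115, -10, 0, 0, 0.25, 0],
  [67, 131, -25, 0, 0, 0.295, 0],
  [67.5, 132.7, -43, 0, 0, 0.296, 0],
  [67.5, 132.7, -43, 0, 0, 0.296, 0],
])

```text
time_s: 1.9
tool_pos: [563.8, 31.6, 197.4]
eef_rot: [-0.22, 1.567, 0.221]
contact_force: [-0.8, -0.8, -0.1]
width: 0.998
```

```bash
python3 -c "
from g import *
snap('1')
goal([565.6,30.8,145],16)"
```

```text
t 2.0 pos [565.2  30.3 200.1] f [ 0.6 -0.4 -0.4] w 1.001 j [ 0.52  0.24 -0.71  1.7   0.16  1.27  0.05]
shift [  0.4   0.5 -55.1] turn [ 0.001 -0.003  0.001]
```

View pics/side1.png

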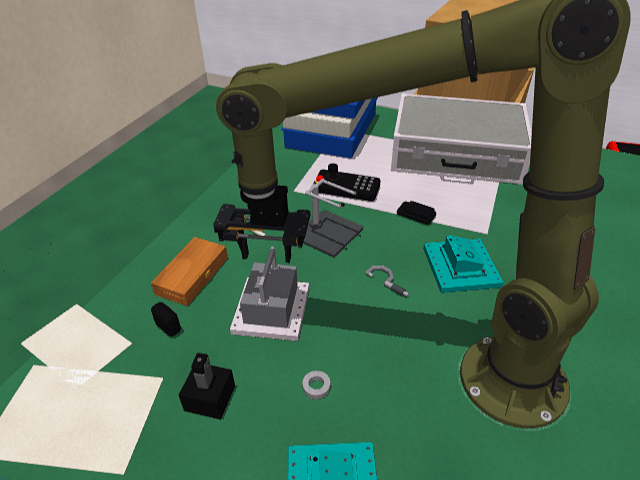

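The fingers, at px (245,245) and (290,255), straddle the bar as intended. Now I descend and grip.

Emit:
play_rows([
  [0.4, 0.5, -20, 0, 0, 0, 0],
  [0.4, 0.5, -40, 0, 0, 0, 0],
  [0.4, 0.5, -50, 0, 0, 0, 60],
  [0.4, 0.5, -55, 0, 0, 0, 120],
  [0.4, 0.5, -55, 0, 0, 0, 255],
  [0.4, 0.5, -55, 0, 0, 0, 255],
  [0.4, 0.5, -55, 0, 0, 0, 255],
  [0.4, 0.5, -55, 0, 0, 0, 255],
  [0.4, 0.5, -55, 0, 0, 0, 255],
], grip_force=45)

```text
time_s: 2.9
tool_pos: [565.8, 30.8, 145.5]
eef_rot: [-0.219, 1.562, 0.218]
contact_force: [0.0, 0.3, 0.5]
width: 0.45
```

```bash
python3 -c "
from g import *
goal([565.6,30.8,145],16)"
```

```text
t 2.9 pos [565.8  30.8 145.5] f [0.  0.3 0.5] w 0.45 j [ 0.5   0.29 -0.7   1.76  0.2   1.16  0.02]
shift [-0.2 -0.  -0.5] turn [ 0.001 -0.002  0.001]
```

Fingers still closing.

Emit:
play_rows([
  [0, 0, 0, 0, 0, 0, 255],
  [0, 0, 0, 0, 0, 0, 255],
  [0, 0, 0, 0, 0, 0, 255],
  [0, 0, 0, 0, 0, 0, 255],
  [0, 0, 0, 0, 0, 0, 255],
  [0, 0, 0, 0, 0, 0, 255],
  [0, 0, 0, 0, 0, 0, 255],
], grip_force=55)

```text
time_s: 3.6
tool_pos: [565.7, 30.8, 145.3]
eef_rot: [-0.219, 1.562, 0.218]
contact_force: [0.0, -0.2, -1.0]
width: 0.097
```

Emit:
play_rows([
  [0, 0, 1, 0, 0, 0, 255],
  [0, 0, 4, 0, 0, 0, 255],
  [0, 0, 10, 0, 0, 0, 255],
  [0, 0, 18, 0, 0, 0, 255],
  [0, 0, 28, 0, 0, 0, 255],
  [0, 0, 38, 0, 0, 0, 255],
  [0, 0, 48, 0, 0, 0, 255],
  [0, 0, 58, 0, 0, 0, 255],
  [0, 0, 67, 0, 0, 0, 255],
  [0, 0, 74, 0, 0, 0, 255],
  [0, 0, 78, 0, 0, 0, 255],
  [0, 0, 80, 0, 0, 0, 255],
])

```text
time_s: 4.8
tool_pos: [565.8, 30.8, 225.7]
eef_rot: [-0.219, 1.562, 0.218]
contact_force: [-0.3, -0.2, -2.0]
width: 0.097
```

```bash
python3 -c "
from g import *
snap('2')
goal([415,-259,225],-11.3)"
```

```text
t 4.9 pos [565.7  30.8 225.3] f [ 0.5 -0.3 -1.5] w 0.098 j [ 0.52  0.22 -0.71  1.67  0.15  1.31  0.06]
shift [-150.7 -289.8   -0.3] turn [ 0.001 -0.003 -0.476]
```

View pics/side2.png

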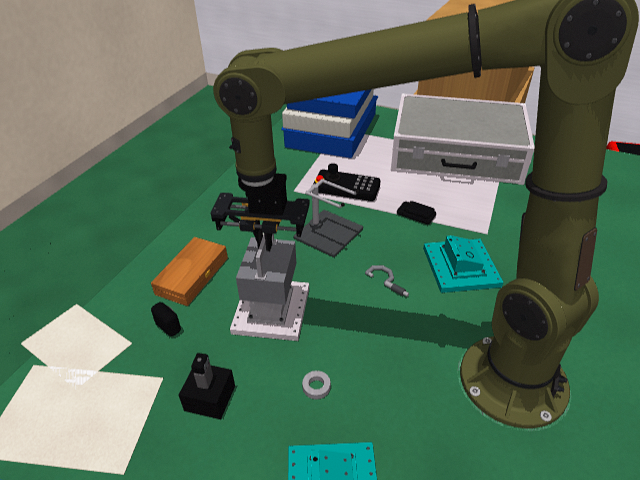

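Emit:
play_rows([
  [-2, -2, 0, 0, 0, -0.006, 255],
  [-8, -9, 0, 0, 0, -0.025, 255],
  [-18, -22, 0, 0, 0, -0.06, 255],
  [-31, -38, 0, 0, 0, -0.11, 255],
  [-45, -56, 0, 0, 0, -0.16, 255],
  [-60, -75, 0, 0, 0, -0.215, 255],
  [-75, -94, 0, 0, 0, -0.27, 255],
  [-90, -113, 0, 0, 0, -0.325, 255],
  [-104, -132, 0, 0, 0, -0.38, 255],
  [-117, -150, 0, 0, 0, -0.43, 255],
  [-126, -168, 0, 0, 0, -0.465, 255],
  [-132, -186, 0, 0, 0, -0.476, 255],
])

```text
time_s: 6.1
tool_pos: [432.8, -156.8, 225.4]
eef_rot: [0.156, 1.568, -0.157]
contact_force: [-0.4, -0.0, -1.2]
width: 0.093
```

```bash
python3 -c "
from g import *
goal([415,-259,190],-11.3)"
```

```text
t 6.1 pos [ 432.8 -156.8  225.4] f [-0.4 -0.  -1.2] w 0.093 j [ 0.81 -0.06 -0.5   1.91 -0.03  1.29  0.12]
shift [ -17.8 -102.2  -35.4] turn [ 0.    -0.003  0.002]
```

Emit:
play_rows([
  [-2, -14, 0, 0, 0, 0, 255],
  [-5, -30, 0, 0, 0, 0, 255],
  [-9, -48, -2, 0, 0, 0, 255],
  [-12, -66, -6, 0, 0, 0, 255],
  [-15, -82, -12, 0, 0, 0, 255],
  [-17, -94, -20, 0, 0, 0, 255],
  [-18, -100, -28, 0, 0, 0, 255],
  [-18, -102, -35, 0, 0, 0, 255],
  [-18, -102, -39, 0, 0, 0, 255],
  [-18, -102, -41, 0, 0, 0, 255],
  [-18, -102, -41, 0, 0, 0, 255],
])

```text
time_s: 7.2
tool_pos: [415.0, -258.0, 184.2]
eef_rot: [0.156, 1.568, -0.156]
contact_force: [0.5, -0.8, -1.6]
width: 0.098
```

```bash
python3 -c "
from g import *
snap('3')
goal([523.1,-280.7,184],-11.3)"
```

```text
t 7.3 pos [ 415.2 -258.5  184.8] f [ 0.4 -0.2 -1.7] w 0.099 j [ 0.89  0.04 -0.4   1.91  0.02  1.2   0.29]
shift [107.9 -22.2  -0.8] turn [ 0.001 -0.002  0.002]
```

View pics/side3.png

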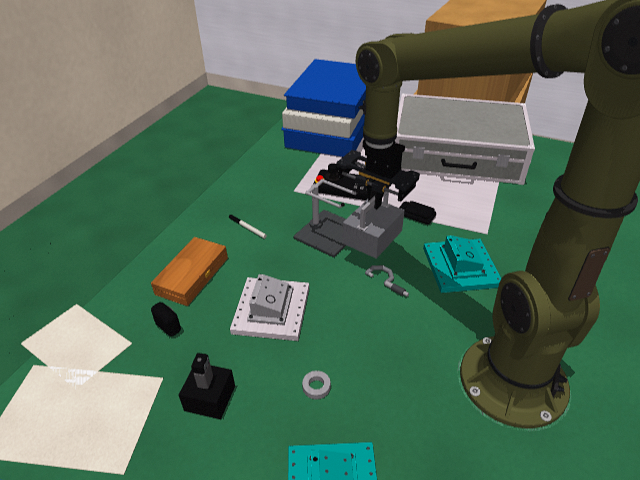

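View pics/top3.png

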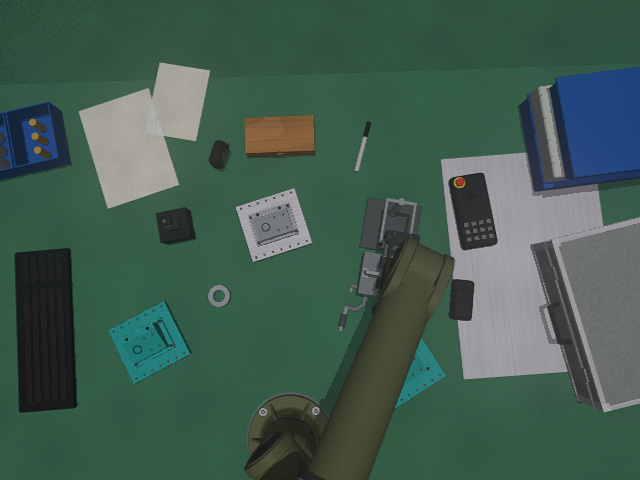

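```bash
python3 - <<'E'
from fit import *
s=load("side3.npz");t=load("top3.npz")
c=pts(s,(335,185,412,262),105,145); c=c[(c[:,0]>340)&(c[:,0]<480)&(c[:,1]<-170)]
print(len(c),np.histogram(c[:,2],bins=range(105,146,5)))
q=c[(c[:,2]>120)&(c[:,2]<136)]
A=np.c_[q[:,:2],np.ones(len(q))];co=np.linalg.lstsq(A,q[:,2],rcond=None)[0];print(co,(co[0]*415-co[1]*258+co[2])); print(rect(q))
# insert
for n,d,b in(("top",t,(225,180,320,270)),("side",s,(220,255,320,350))):
    im=d["color"][b[1]:b[3],b[0]:b[2]]; cv2.imwrite(f"pics/i{n}.png",cv2.resize(im,None,fx=6,fy=6,interpolation=3))
E
```

```text
1512 (array([ 88,  79, 102, 101, 861, 251,  16,  14]), array([105, 110, 115, 120, 125, 130, 135, 140, 145]))
[ 5.51530023e-03 -1.24185965e-02  1.22936017e+02] 128.4288645622715
((414.1100769042969, -258.0992431640625), (139.5293426513672, 107.18689727783203), 78.60741424560547)
```

View pics/itop.png

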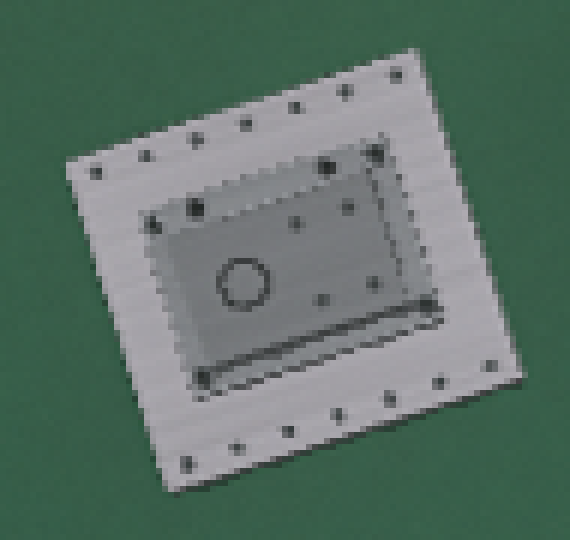

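View pics/iside.png

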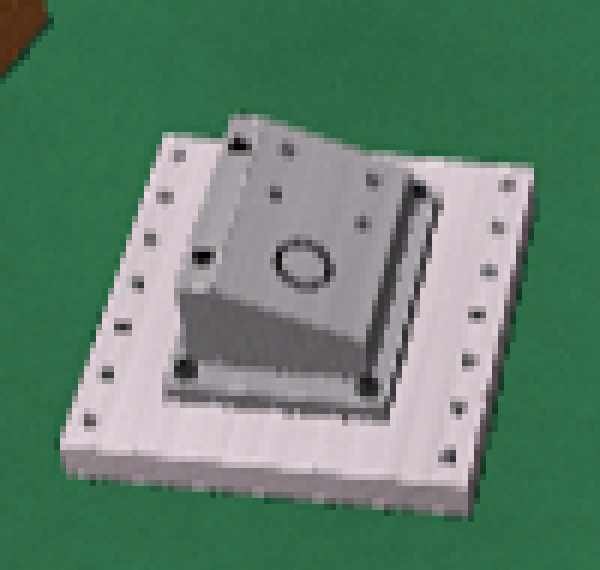

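The cover is level and correctly placed: box top at z 128, yaw −11.4°. Now I slide it in over the prongs.

Emit:
play_rows([
  [2, -0.4, 0, 0, 0, 0, 255],
  [8, -1.6, 0, 0, 0, 0, 255],
  [18, -3.7, 0, 0, 0, 0, 255],
  [30, -6.2, 0, 0, 0, 0, 255],
  [43, -8.8, 0, 0, 0, 0, 255],
  [56, -11.5, 0, 0, 0, 0, 255],
  [69, -14.2, 0, 0, 0, 0, 255],
  [82, -16.9, 0, 0, 0, 0, 255],
  [93, -19.2, 0, 0, 0, 0, 255],
  [101, -20.8, 0, 0, 0, 0, 255],
  [106, -21.8, 0, 0, 0, 0, 255],
  [108, -22, 0, 0, 0, 0, 255],
])

```text
time_s: 8.5
tool_pos: [523.5, -280.4, 184.6]
eef_rot: [0.155, 1.567, -0.157]
contact_force: [0.0, 0.4, -1.9]
width: 0.097
```

```bash
python3 -c "
from g import *
snap('4')
goal([523.1,-280.7,162],-11.3)"
python3 - <<'E'
from fit import *
s=load("side3.npz");t=load("top3.npz")
for d,b in((s,(240,275,292,325)),(t,(250,205,296,245))):
    c=pts(d,b,46,80); u=np.array([np.cos(np.radians(16.5)),np.sin(np.radians(16.5))])
    q=c
    for _ in range(5):
        A=np.c_[q[:,:2],np.ones(len(q))];co=np.linalg.lstsq(A,q[:,2],rcond=None)[0]
        r=c[:,2]-np.c_[c[:,:2],np.ones(len(c))]@co; q=c[abs(r)<6]
    n=np.array([-co[0],-co[1],1]);n/=np.linalg.norm(n);print(len(c),len(q),n,"tilt",np.degrees(np.arccos(n[2])),"dir of normal",np.degrees(np.arctan2(n[1],n[0])),rect(q))
E
```

```text
t 8.6 pos [ 523.1 -280.4  184.7] f [ 0.7  0.3 -2. ] w 0.097 j [ 0.8   0.27 -0.42  1.66  0.12  1.24  0.16]
shift [ -0.   -0.3 -22.7] turn [ 0.001 -0.002  0.001]
1129 1024 [-0.30918532 -0.08489884  0.94720464] tilt 18.701008093265095 dir of normal -164.6456520562574 ((566.403076171875, 31.937236785888672), (73.3213882446289, 102.97484588623047), 17.492536544799805)
1010 957 [-0.29737213 -0.08747265  0.95074621] tilt 18.05744659130183 dir of normal -163.6086413815008 ((567.1945190429688, 31.894041061401367), (72.63285064697266, 94.53670501708984), 16.914005279541016)
```

View pics/side4.png

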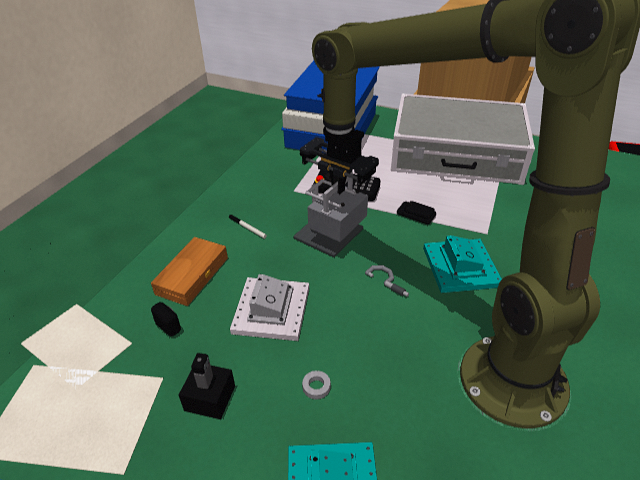

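Box sits below the prongs with the bar above them, around (335,205). Lowering.

Emit:
play_rows([
  [0, 0, -4, 0, 0, 0, 255],
  [0, 0, -9, 0, 0, 0, 255],
  [0, 0, -14, 0, 0, 0, 255],
  [0, 0, -18, 0, 0, 0, 255],
  [0, 0, -20, 0, 0, 0, 255],
  [0, 0, -22, 0, 0, 0, 255],
  [0, 0, -22, 0, 0, 0, 255],
  [0, 0, -22, 0, 0, 0, 255],
])

```text
time_s: 9.4
tool_pos: [523.2, -280.4, 162.8]
eef_rot: [0.155, 1.567, -0.157]
contact_force: [0.4, -0.2, -1.8]
width: 0.097
```

```bash
python3 -c "
from g import *
snap('5')
goal([523.1,-280.7,162],-11.3)"
```

```text
t 9.5 pos [ 523.3 -280.4  162.9] f [ 1.  -0.  -1.8] w 0.093 j [ 0.8   0.28 -0.42  1.69  0.12  1.2   0.15]
shift [-0.2 -0.3 -0.9] turn [ 0.001 -0.002  0.001]
```

View pics/top5.png

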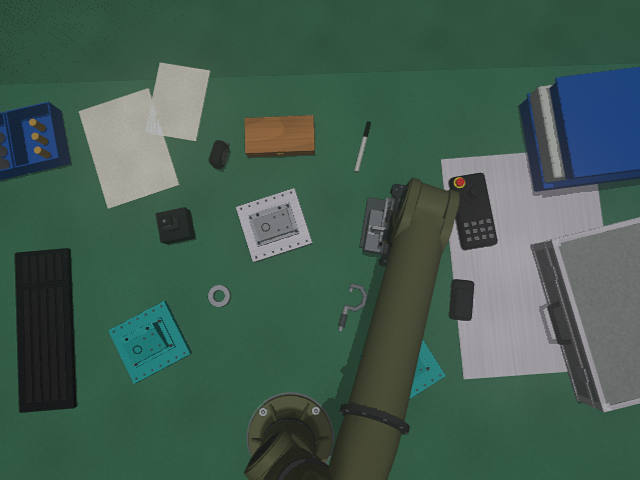

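Force still shows the cover's weight on the tool; I lower a little more until it's taken up.

Emit:
play_rows([
  [0, 0, -1, 0, 0, 0, 255],
  [0, 0, -2, 0, 0, 0, 255],
  [0, 0, -2, 0, 0, 0, 255],
])

```text
time_s: 9.8
tool_pos: [523.4, -280.5, 162.1]
eef_rot: [0.155, 1.567, -0.157]
contact_force: [-2.1, 1.0, 4.5]
width: 0.101
```

Contact made (+4.5 N). Now I open partially.

Emit:
play_rows([
  [0, 0, 0, 0, 0, 0, 150],
  [0, 0, 0, 0, 0, 0, 150],
  [0, 0, 0, 0, 0, 0, 150],
  [0, 0, 0, 0, 0, 0, 150],
  [0, 0, 0, 0, 0, 0, 150],
  [0, 0, 0, 0, 0, 0, 150],
  [0, 0, 0, 0, 0, 0, 150],
  [0, 0, 0, 0, 0, 0, 150],
])

```text
time_s: 10.6
tool_pos: [523.5, -280.5, 162.1]
eef_rot: [0.155, 1.567, -0.157]
contact_force: [0.2, -0.1, -0.2]
width: 0.409
```

```bash
python3 -c "
from g import *
goal([523.1,-280.7,230],-11.3)"
```

```text
t 10.6 pos [ 523.5 -280.5  162.1] f [ 0.2 -0.1 -0.2] w 0.409 j [ 0.8   0.28 -0.42  1.69  0.13  1.2   0.15]
shift [-0.4 -0.2 67.9] turn [ 0.001 -0.002  0.001]
```

Emit:
play_rows([
  [0, 0, 8, 0, 0, 0, 150],
  [0, 0, 22, 0, 0, 0, 150],
  [0, 0, 42, 0, 0, 0, 150],
  [0, 0, 62, 0, 0, 0, 150],
  [0, 0, 75, 0, 0, 0, 100],
  [0, 30, 80, 0, 0, 0, 50],
  [0, 70, 80, 0, 0, 0.06, 0],
  [0, 110, 80, 0, 0, 0.12, 0],
  [0, 150, 80, 0, 0, 0.18, 0],
  [0, 190, 80, 0, 0, 0.24, 0],
  [5, 230, 80, 0, 0, 0.3, 0],
  [10, 265, 80, 0, 0, 0.36, 0],
])

```text
time_s: 11.8
tool_pos: [533.4, -13.2, 243.2]
eef_rot: [-0.131, 1.567, 0.128]
contact_force: [0.2, -0.7, -0.2]
width: 0.983
```

```bash
python3 -c "
from g import *
goal([568.3,297,200],14)
o=snap('6')
from fit import *
for n,b in(('top',(350,185,430,270)),('side',(285,160,375,265))):
    d=o[n]; im=d['color'][b[1]:b[3],b[0]:b[2]]; cv2.imwrite(f'pics/c{n}.png',cv2.resize(im,None,fx=6,fy=6,interpolation=3))
    for z0,z1 in((155,180),(100,114)):
        c=pts(d,b,z0,z1); c=c[(c[:,0]>430)&(c[:,0]<620)]
        if len(c)>20: print(n,len(c),np.median(c[:,2]),rect(c))
"
```

```text
t 11.8 pos [533.4 -13.2 243.2] f [ 0.2 -0.7 -0.2] w 0.983 j [ 0.57  0.11 -0.64  1.72  0.07  1.33  0.08]
shift [ 34.9 310.2 -43.2] turn [0.002 0.001 0.08 ]
top 252 166.8541752806501 ((513.4947509765625, -273.9653015136719), (112.39295196533203, 80.3821792602539), 53.26456069946289)
top 1710 106.4254597973952 ((536.1486206054688, -283.5893249511719), (134.6195831298828, 131.13107299804688), 78.7275619506836)
side 163 164.12362302806832 ((504.56414794921875, -286.6077880859375), (108.38565063476562, 48.83061599731445), 81.51522064208984)
side 848 106.5597891998238 ((510.5899353027344, -278.8370666503906), (142.25450134277344, 84.87654113769531), 78.34032440185547)
```

View pics/ctop.png

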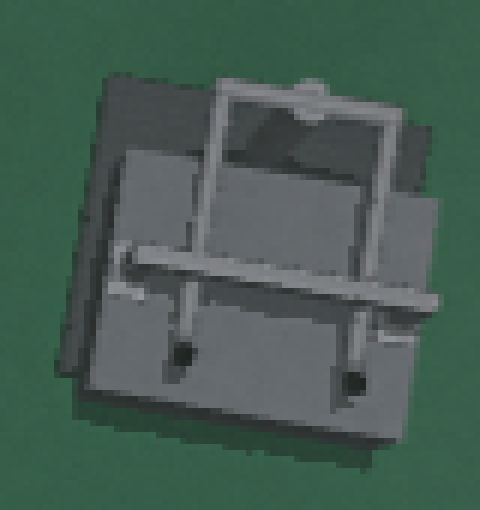

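View pics/cside.png

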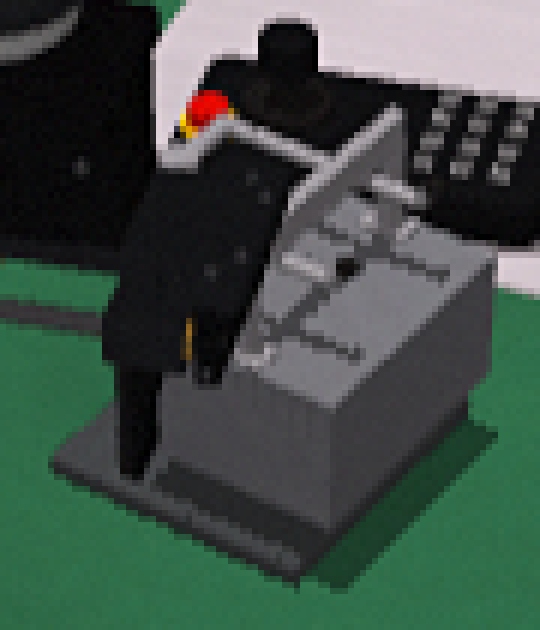

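```bash
python3 - <<'E'
from fit import *
s=load("side3.npz");t=load("top3.npz")
def ray(d,u,v,z):
    K=d["camera_matrix"];r=R.from_rotvec(d["rotation"]).as_matrix()@np.array([(u-K[0,2])/K[0,0],-(v-K[1,2])/K[1,1],-1]);k=(z-d["xyz"][2])/r[2];return d["xyz"]+k*r
print(proj(t,[554.7,49.1,63]),proj(s,[554.7,49.1,63]))
for n,d,u,v in(("top",t,265.7,227.3),("side",s,270.7,299.2)):
    x0,y0=int(u)-8,int(v)-8; g=cv2.cvtColor(d["color"],6)[y0:y0+17,x0:x0+17]; G=cv2.resize(g,None,fx=8,fy=8,interpolation=cv2.INTER_CUBIC)
    # dark ring: refine by ellipse on dark pixels
    m=(G<np.median(G)-18).astype(np.uint8); cs,_=cv2.findContours(m,cv2.RETR_EXTERNAL,cv2.CHAIN_APPROX_NONE); c=max(cs,key=cv2.contourArea); e=cv2.fitEllipse(c)
    uu=(e[0][0]+.5)/8-.5+x0;vv=(e[0][1]+.5)/8-.5+y0
    print(n,uu,vv,np.array(e[1])/8,ray(d,uu,vv,63),"eye",ray(d,u,v,63))
W=cloud(t);print(W[227,266],cloud(s)[299,271])
# plate corners refit, several yaw
c=pts(t,(230,185,316,266),12,28);print(rect(c))
E
```

```text
[[265.09201834 226.86059784]] [[269.99744142 298.98848671]]
top 265.2086772918701 226.8025779724121 [9.15474033 9.31729221] [554.84550252  48.78889039  63.        ] eye [553.48682299  47.51310769  63.        ]
side 270.14070987701416 298.6509943008423 [ 8.85175323 10.77956009] [554.89751952  48.03131593  63.        ] eye [552.8892814   49.03660676  63.        ]
[554.36683367  46.79147564  62.15354928] [553.6643223   46.46616013  60.7823429 ]
((566.1407470703125, 31.77300262451172), (160.574462890625, 170.299072265625), 16.313568115234375)
```

Emit:
play_rows([
  [3, 30, 0, 0, 0, 0.008, 0],
  [7, 65, 0, 0, 0, 0.016, 0],
  [11, 105, 0, 0, 0, 0.03, 0],
  [15, 145, 0, 0, 0, 0.04, 0],
  [19, 185, 0, 0, 0, 0.05, 0],
  [24, 225, -5, 0, 0, 0.06, 0],
  [30, 265, -15, 0, 0, 0.07, 0],
  [34, 295, -30, 0, 0, 0.08, 0],
  [34.9, 310, -43, 0, 0, 0.08, 0],
  [34.9, 310, -43, 0, 0, 0.08, 0],
], grip_force=30)

```text
time_s: 12.9
tool_pos: [567.1, 303.4, 198.6]
eef_rot: [-0.2, 1.564, 0.202]
contact_force: [0.4, 0.4, -0.1]
width: 1.002
```

```bash
python3 - <<'E'
from g import *
from fit import *
goal([568.3,297,103],14)
o=snap('7')
b=(165,300,265,430);d=o['side'];im=d['color'][b[1]:b[3],b[0]:b[2]]; cv2.imwrite('pics/gs7.png',cv2.resize(im,None,fx=4.5,fy=4.5,interpolation=3))
E
```

```text
t 12.9 pos [567.1 303.4 198.6] f [ 0.4  0.4 -0.1] w 1.002 j [ 0.06  0.44 -0.79  1.51  0.31  1.33 -0.49]
shift [  1.2  -6.4 -95.6] turn [-0.001 -0.003 -0.011]
```

View pics/gs7.png

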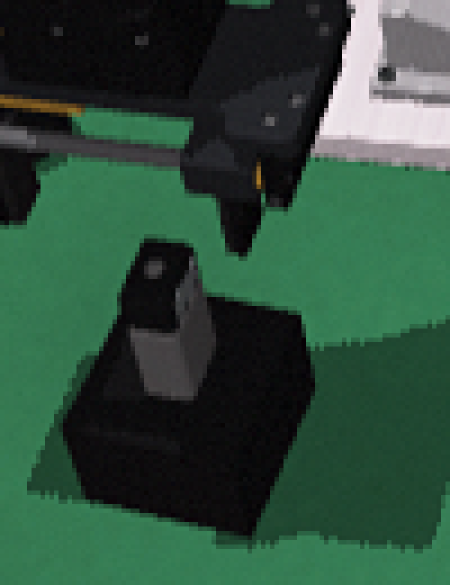

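Emit:
play_rows([
  [1.2, -6.4, 0, 0, 0, -0.04, 0],
  [1.2, -6.4, 0, 0, 0, -0.04, 0],
  [1.2, -6.4, -20, 0, 0, -0.04, 0],
  [1.2, -6.4, -45, 0, 0, -0.04, 0],
  [1.2, -6.4, -70, 0, 0, -0.04, 0],
  [1.2, -6.4, -88, 0, 0, -0.04, 0],
  [1.2, -6.4, -95.6, 0, 0, -0.04, 60],
  [1.2, -6.4, -95.6, 0, 0, -0.04, 100],
])

```text
time_s: 13.8
tool_pos: [570.2, 293.3, 104.3]
eef_rot: [-0.166, 1.565, 0.164]
contact_force: [-0.4, 0.1, -0.0]
width: 0.892
```

```bash
python3 - <<'E'
from g import *
from fit import *
goal([568.3,297,103],12)
o=snap('8')
b=(165,300,265,430);d=o['side'];im=d['color'][b[1]:b[3],b[0]:b[2]]; cv2.imwrite('pics/gs8.png',cv2.resize(im,None,fx=4.5,fy=4.5,interpolation=3))
E
```

```text
t 13.8 pos [570.2 293.3 104.3] f [-0.4  0.1 -0. ] w 0.892 j [ 0.05  0.51 -0.74  1.61  0.37  1.16 -0.56]
shift [-1.9  3.7 -1.3] turn [ 0.001 -0.    -0.001]
```

View pics/gs8.png

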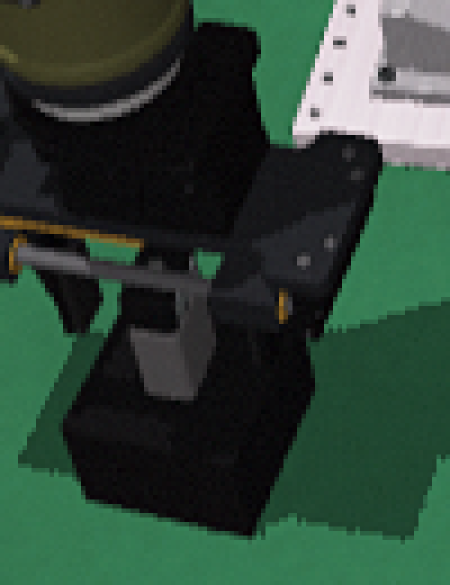

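The tool straddles the gauge but is 4 mm off in y, so I correct that and then close.

Emit:
play_rows([
  [-1.9, 3.7, -1.3, 0, 0, 0, 100],
  [-1.9, 3.7, -1.3, 0, 0, 0, 120],
  [-1.9, 3.7, -1.3, 0, 0, 0, 130],
])

```text
time_s: 14.2
tool_pos: [569.2, 298.7, 105.6]
eef_rot: [-0.166, 1.561, 0.166]
contact_force: [0.6, -0.2, -0.4]
width: 0.544
```

```bash
python3 -c "
from g import *
goal([568.3,297,103],12)"
```

```text
t 14.2 pos [569.2 298.7 105.6] f [ 0.6 -0.2 -0.4] w 0.544 j [ 0.05  0.51 -0.74  1.61  0.37  1.16 -0.57]
shift [-0.9 -1.7 -2.6] turn [-0.001  0.003 -0.002]
```

Emit:
play_rows([
  [-0.9, -1.7, -2.6, 0, 0, 0, 130],
  [-0.9, -1.7, -2.6, 0, 0, 0, 140],
  [-0.9, -1.7, -2.6, 0, 0, 0, 255],
  [-0.9, -1.7, -2.6, 0, 0, 0, 255],
  [-0.9, -1.7, -2.6, 0, 0, 0, 255],
  [-0.9, -1.7, -2.6, 0, 0, 0, 255],
  [-0.9, -1.7, -2.6, 0, 0, 0, 255],
  [-0.9, -1.7, -2.6, 0, 0, 0, 255],
], grip_force=30)

```text
time_s: 15.0
tool_pos: [568.4, 297.0, 103.0]
eef_rot: [-0.166, 1.561, 0.167]
contact_force: [0.6, 0.2, -0.4]
width: 0.272
```

```bash
python3 -c "
from g import *
goal([568.3,297,103],12)"
```

```text
t 15.0 pos [568.4 297.  103. ] f [ 0.6  0.2 -0.4] w 0.272 j [ 0.05  0.51 -0.74  1.62  0.37  1.16 -0.57]
shift [-0.1 -0.  -0. ] turn [-0.001  0.004 -0.002]
```

Emit:
play_rows([
  [0, 0, 0, 0, 0, 0, 255],
  [0, 0, 0, 0, 0, 0, 255],
  [0, 0, 3, 0, 0, 0, 255],
  [0, 0, 9, 0, 0, 0, 255],
  [0, 0, 18, 0, 0, 0, 255],
  [0, 0, 30, 0, 0, 0, 255],
  [0, 0, 44, 0, 0, 0, 255],
  [0, 0, 60, 0, 0, 0, 255],
  [0, 0, 76, 0, 0, 0, 255],
  [0, 0, 90, 0, 0, 0, 255],
  [0, 0, 98, 0, 0, 0, 255],
  [0, 0, 100, 0, 0, 0, 255],
], grip_force=45)

```text
time_s: 16.2
tool_pos: [568.9, 297.3, 204.5]
eef_rot: [-0.165, 1.559, 0.167]
contact_force: [0.9, -0.3, -2.1]
width: 0.273
```

```bash
python3 - <<'E'
from g import *
from fit import *
goal([568.3,297,203],12)
o=snap('9')
b=(165,250,265,380);d=o['side'];im=d['color'][b[1]:b[3],b[0]:b[2]]; cv2.imwrite('pics/gs9.png',cv2.resize(im,None,fx=4.5,fy=4.5,interpolation=3))
E
```

```text
t 16.2 pos [568.9 297.3 204.5] f [ 0.9 -0.3 -2.1] w 0.273 j [ 0.07  0.42 -0.78  1.51  0.31  1.33 -0.52]
shift [-0.6 -0.3 -1.5] turn [-0.002  0.005 -0.002]
```

View pics/gs9.png

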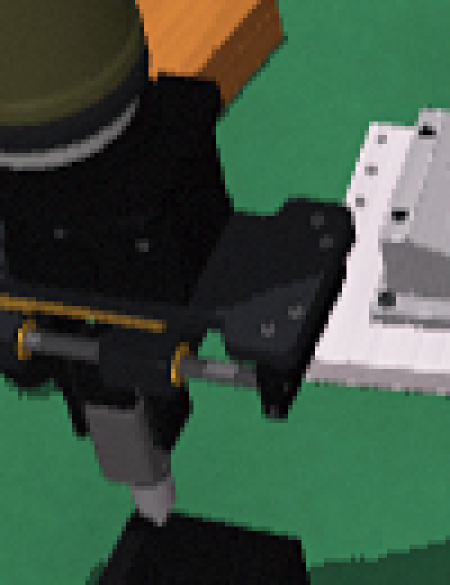

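```bash
cat >> g.py <<'E'
Y=16.4; a=np.radians(Y)
n=np.array([-np.sin(np.radians(20))*np.cos(a),-np.sin(np.radians(20))*np.sin(a),np.cos(np.radians(20))])
TILT=R.from_rotvec(-np.radians(20)*np.array([-np.sin(a),np.cos(a),0]))
MARK=np.array([554.8,48.7,63.])
E
python3 - <<'E'
from g import *
print(n,TILT.apply([0,0,1]))
goal(MARK+149*n,Y,TILT)
E
```

```text
[-0.3281047  -0.09656647  0.93969262] [-0.3281047  -0.09656647  0.93969262]
t 16.3 pos [568.5 296.9 203. ] f [-1.1 -0.  -1.8] w 0.278 j [ 0.07  0.43 -0.78  1.51  0.31  1.33 -0.52]
shift [ -62.6 -262.6   -0. ] turn [ 0.085 -0.335  0.074]
```

Emit:
play_rows([
  [-1, -5, 2, 0, 0, 0, 255],
  [-4, -17, 5, 0.003, -0.01, 0.003, 255],
  [-9, -37, 8, 0.008, -0.03, 0.007, 255],
  [-16, -67, 10, 0.017, -0.067, 0.015, 255],
  [-24, -100, 10, 0.026, -0.1, 0.022, 255],
  [-32, -134, 10, 0.036, -0.14, 0.031, 255],
  [-40, -168, 10, 0.047, -0.185, 0.041, 255],
  [-48, -201, 9, 0.059, -0.234, 0.052, 255],
  [-55, -229, 6, 0.071, -0.28, 0.062, 255],
  [-60, -250, 3, 0.08, -0.315, 0.07, 255],
  [-62, -260, 1, 0.084, -0.33, 0.073, 255],
  [-62.6, -262.6, 0, 0.085, -0.335, 0.074, 255],
])

```text
time_s: 17.5
tool_pos: [504.2, 31.5, 202.2]
eef_rot: [-0.174, 1.214, 0.245]
contact_force: [-0.6, 0.1, -1.4]
width: 0.274
```

Emit:
play_rows([
  [0, 0, 0, 0, 0, 0, 255],
  [0, 0, 0, 0, 0, 0, 255],
])

```text
time_s: 17.7
tool_pos: [504.0, 31.9, 202.1]
eef_rot: [-0.174, 1.214, 0.245]
contact_force: [-1.0, 0.1, -2.1]
width: 0.27
```

```bash
python3 - <<'E'
from g import *
goal(MARK+149*n,Y,TILT)
o=snap('10')
for k,b in(("side",(200,200,330,350)),("top",(200,160,330,280))):
    d=o[k];im=d['color'][b[1]:b[3],b[0]:b[2]]; cv2.imwrite(f'pics/g{k}10.png',cv2.resize(im,None,fx=4,fy=4,interpolation=3))
from bench import ctrl
s=ctrl.observe(); X=R.from_rotvec(s["eef_rot"]).as_matrix()[:,0]
print(proj(o["side"],s["tool_pos"]+89*X),proj(o["side"],MARK),proj(o["top"],s["tool_pos"]+89*X),proj(o["top"],MARK),X+n)
E
```

```text
t 17.7 pos [504.   31.9 202.1] f [-1.   0.1 -2.1] w 0.27 j [ 0.59 -0.21 -0.58  2.11 -0.27  0.89  0.42]
shift [1.9 2.4 0.9] turn [ 0.002 -0.001  0.004]
[[278.14821086 282.38281579]] [[270.04116601 298.85880415]] [[266.191957   232.37843227]] [[265.24258261 226.81874448]] [-0.00024704 -0.00230147 -0.00031986]
```

View pics/gside10.png

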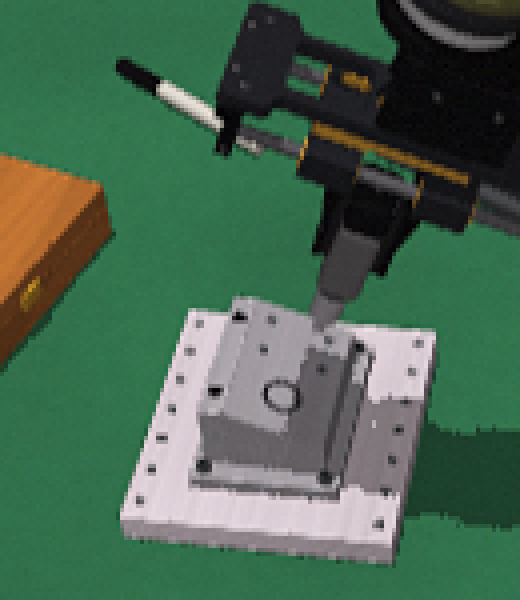

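View pics/gtop10.png

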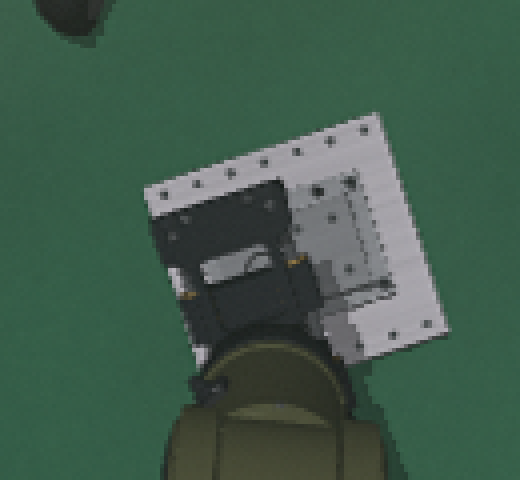

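The tip shows at side px about (280,282) against a prediction of (278,282). I go closer and recheck.

```bash
python3 - <<'E'
from g import *
goal(MARK+101*n,Y,TILT)
E
```

```text
t 17.8 pos [504.5  32.5 202.3] f [-0.9 -0.3 -1.1] w 0.272 j [ 0.59 -0.21 -0.58  2.11 -0.27  0.89  0.42]
shift [ 17.2   6.5 -44.4] turn [ 0.002 -0.001  0.003]
```

Emit:
play_rows([
  [1, 0.5, -3, 0.002, 0, 0.003, 255],
  [4, 1.5, -11, 0.002, 0, 0.003, 255],
  [8, 3, -22, 0.002, 0, 0.003, 255],
  [12, 4.5, -32, 0.002, 0, 0.003, 255],
  [15.5, 6, -40, 0.002, 0, 0.003, 255],
  [17, 6.5, -44, 0.002, 0, 0.003, 255],
  [17.2, 6.5, -44.4, 0.002, 0, 0.003, 255],
  [17.2, 6.5, -44.4, 0.002, 0, 0.003, 255],
])

```text
time_s: 18.6
tool_pos: [521.8, 39.0, 158.0]
eef_rot: [-0.174, 1.213, 0.25]
contact_force: [0.3, -0.5, -1.9]
width: 0.27
```

Emit:
play_rows([
  [0, 0, 0, 0, 0, 0, 255],
  [0, 0, 0, 0, 0, 0, 255],
])

```text
time_s: 18.8
tool_pos: [522.0, 38.8, 158.4]
eef_rot: [-0.175, 1.213, 0.25]
contact_force: [-0.2, -0.2, -1.3]
width: 0.275
```

```bash
cat > look.py <<'E'
import sys
from g import *
from bench import ctrl
tag=sys.argv[1]
goal(MARK+83*n,Y,TILT)
o=snap(tag)
s=ctrl.observe(); X=R.from_rotvec(s["eef_rot"]).as_matrix()[:,0]
d=o["side"];b=(245,250,305,310);im=cv2.resize(d['color'][b[1]:b[3],b[0]:b[2]],None,fx=10,fy=10,interpolation=3)
def dot(P,c):
    u,v=proj(d,P)[0]; print(u,v); cv2.circle(im,(int((u-b[0]+.5)*10),int((v-b[1]+.5)*10)),3,c,-1)
dot(s["tool_pos"]+89*X,(0,0,255)); dot(s["tool_pos"]+43*X,(0,255,255)); dot(MARK,(255,0,0))
cv2.imwrite(f'pics/l{tag}.png',im)
E
python3 look.py 11
```

```text
t 18.8 pos [522.   38.8 158.4] f [-0.2 -0.2 -1.3] w 0.275 j [ 0.58 -0.11 -0.62  2.13 -0.21  0.77  0.37]
shift [  5.5   1.8 -17.4] turn [-0.  0. -0.]
271.30743901336325 295.5084955640794
276.76873172020044 282.9514168980137
270.041166011796 298.8588041522819
```

View pics/l11.png

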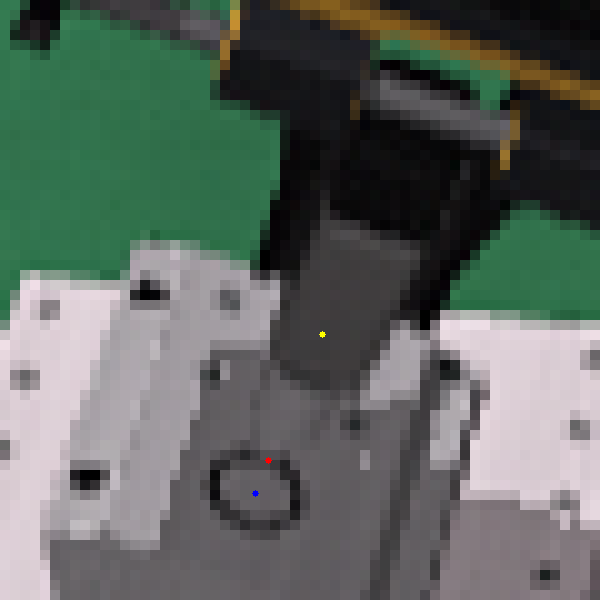

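```bash
python3 - <<'E'
from h import *
d=load("side11.npz");b=(255,275,295,310);im=cv2.cvtColor(d["color"],6)[b[1]:b[3],b[0]:b[2]]
im=cv2.resize(im,None,fx=16,fy=16,interpolation=3).astype(float);im=np.clip((im-50)*2.6,0,255).astype(np.uint8);cv2.imwrite("pics/e11.png",im)
E
```

```text
(no output)
```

View pics/e11.png

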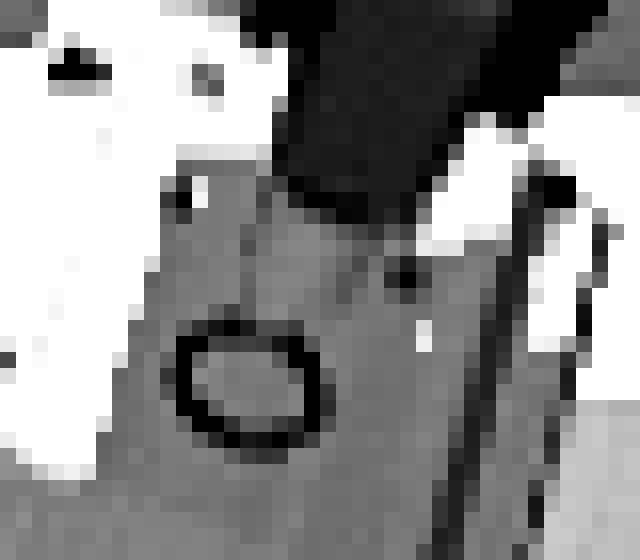

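```bash
python3 - <<'E'
from h import *
d=load("side10.npz");b=(262,262,302,297);im=cv2.cvtColor(d["color"],6)[b[1]:b[3],b[0]:b[2]]
im=cv2.resize(im,None,fx=16,fy=16,interpolation=0).astype(float);im=np.clip((im-30)*1.8,0,255).astype(np.uint8);im=cv2.cvtColor(im,8)
X=R.from_rotvec([-0.174, 1.214, 0.245]).as_matrix()[:,0];P=np.array([504.2,32.1,202.2])
for L,c in((43,(0,255,255)),(75,(0,255,0)),(89,(0,0,255))):
    u,v=proj(d,P+L*X)[0];cv2.circle(im,(int((u-b[0]+.5)*16),int((v-b[1]+.5)*16)),4,c,-1)
cv2.imwrite("pics/e10.png",im)
E
```

```text
(no output)
```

View pics/e10.png

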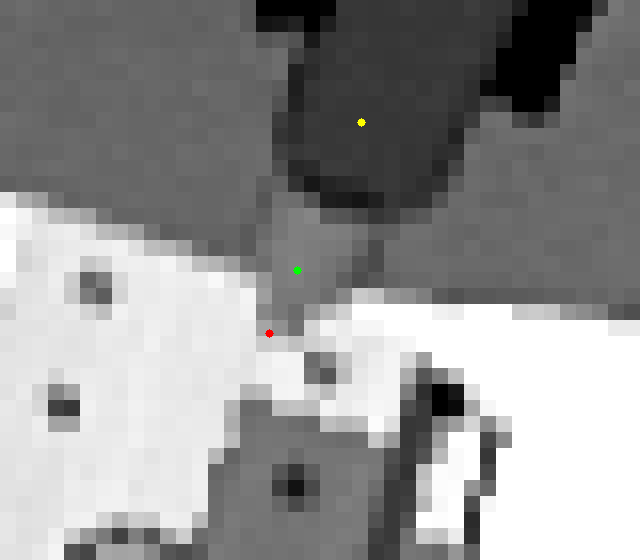

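Emit:
play_rows([
  [1.5, 0.8, -1, 0, 0, 0, 255],
  [2.3, 1.1, -3, 0, 0, 0, 255],
  [3.1, 1.3, -5.5, 0, 0, 0, 255],
  [3.8, 1.5, -7.5, 0, 0, 0, 255],
  [4.5, 1.7, -9.4, 0, 0, 0, 255],
  [4.5, 1.7, -9.4, 0, 0, 0, 255],
  [4.5, 1.7, -9.4, 0, 0, 0, 255],
  [4.5, 1.7, -9.4, 0, 0, 0, 255],
])

```text
time_s: 19.7
tool_pos: [526.5, 40.5, 149.0]
eef_rot: [-0.175, 1.213, 0.25]
contact_force: [-0.5, 0.1, -0.8]
width: 0.273
```

```bash
python3 look.py 12; python3 - <<'E'
from g import *
from bench import ctrl
f=[]
for i in range(6):
    ctrl.get_image("top");f.append(ctrl.observe()["contact_force"])
f=np.array(f);print(f.mean(0),(f@n).mean(),(f@n).std())
E
```

```text
t 19.7 pos [526.5  40.5 149. ] f [-0.5  0.1 -0.8] w 0.273 j [ 0.58 -0.08 -0.63  2.13 -0.19  0.75  0.35]
shift [ 1.1  0.1 -8. ] turn [-0.  0. -0.]
269.5107004645152 298.1584949414867
274.8975533074458 285.7434916919816
270.041166011796 298.8588041522819
[-0.13451701  0.17614379 -1.92013672] -1.777212228884012 0.8352945578032674
```

View pics/l12.png

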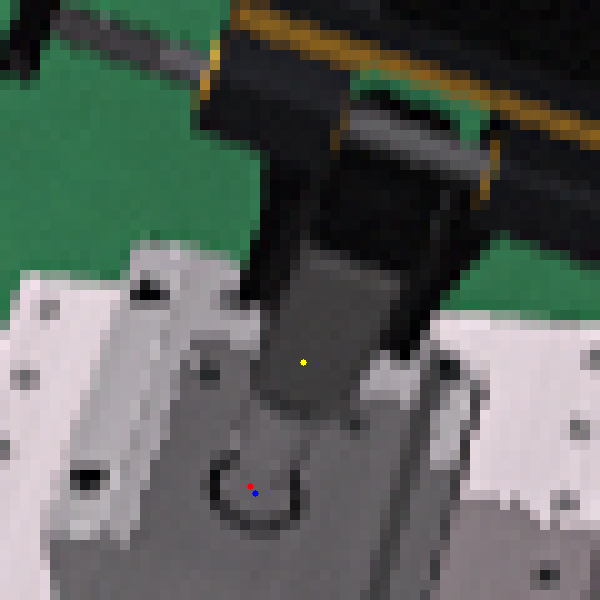

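Emit:
play_rows([
  [0.5, 0.1, -1.5, 0, 0, 0, 255],
  [1, 0.3, -3, 0, 0, 0, 255],
  [1.5, 0.5, -4.5, 0, 0, 0, 255],
  [1.7, 0.5, -5, 0, 0, 0, 255],
  [1.7, 0.5, -5, 0, 0, 0, 255],
  [1.7, 0.5, -5, 0, 0, 0, 255],
])

```text
time_s: 20.7
tool_pos: [528.2, 41.0, 144.1]
eef_rot: [-0.175, 1.213, 0.25]
contact_force: [-0.7, 0.3, -0.4]
width: 0.274
```

```bash
cat > fm.py <<'E'
from g import *
from bench import ctrl
f=[]
for i in range(10):
    ctrl.get_image("top");f.append(ctrl.observe()["contact_force"])
f=np.array(f);print(f.mean(0),"along n",(f@n).mean(),(f@n).std())
o=ctrl.observe();d=o["tool_pos"]-MARK;X=R.from_rotvec(o["eef_rot"]).as_matrix()[:,0]
print("axial",d@n,"est. plunge",89-d@n,"lateral tip",(d+89*X-((d+89*X)@n)*n).round(2)); goal(MARK+83*n,Y,TILT)
E
python3 fm.py
```

```text
[-0.66480733 -0.72999354  0.03855674] along n 0.32485078878565443 0.6085691088177347
axial 85.61107213289915 est. plunge 3.388927867100847 lateral tip [1.53 0.61 0.6 ]
t 21.2 pos [528.2  41.  144. ] f [-0.  -0.7 -0.8] w 0.276 j [ 0.58 -0.07 -0.64  2.13 -0.18  0.73  0.34]
shift [-0.6 -0.3 -3. ] turn [-0.  0. -0.]
```

Force rose by 2.1 N, which means about 3.3 mm of plunge; geometry gives 3.4 mm. Advancing 2.8 mm more.

Emit:
play_rows([
  [0.3, 0.1, -1, 0, 0, 0, 255],
  [0.6, 0.2, -2, 0, 0, 0, 255],
  [0.9, 0.3, -2.6, 0, 0, 0, 255],
  [0.9, 0.3, -2.6, 0, 0, 0, 255],
  [0.9, 0.3, -2.6, 0, 0, 0, 255],
  [0.9, 0.3, -2.6, 0, 0, 0, 255],
])

```text
time_s: 21.8
tool_pos: [529.1, 41.3, 141.5]
eef_rot: [-0.175, 1.213, 0.25]
contact_force: [-0.7, -0.4, 1.7]
width: 0.274
```

```bash
python3 fm.py; python3 look.py 13; python3 - <<'E'
from fit import *
t=load("top13.npz");s=load("side13.npz")
for n,d,b in(("top",t,(350,185,430,270)),("side",s,(285,160,375,265))):
    c=pts(d,b,100,114); print(n,np.median(c[:,2]),len(c))
E
```

```text
[-0.94922395 -0.42782294  0.88242145] along n 1.1819631174599017 0.4928975903177982
axial 82.84785109845791 est. plunge 6.152148901542091 lateral tip [1.53 0.63 0.6 ]
t 22.3 pos [529.1  41.3 141.4] f [-0.9 -0.8  0.4] w 0.272 j [ 0.58 -0.06 -0.64  2.13 -0.17  0.73  0.33]
shift [-1.5 -0.6 -0.4] turn [-0.  0. -0.]
t 22.3 pos [529.1  41.3 141.4] f [-0.9 -0.8  0.4] w 0.272 j [ 0.58 -0.06 -0.64  2.13 -0.17  0.73  0.33]
shift [-1.5 -0.6 -0.4] turn [-0.  0. -0.]
268.5947777979751 300.26077987679514
273.93498175003134 287.9596147203771
270.041166011796 298.8588041522819
top 106.33131678510858 1711
side 106.47582200306829 821
```

View pics/l13.png

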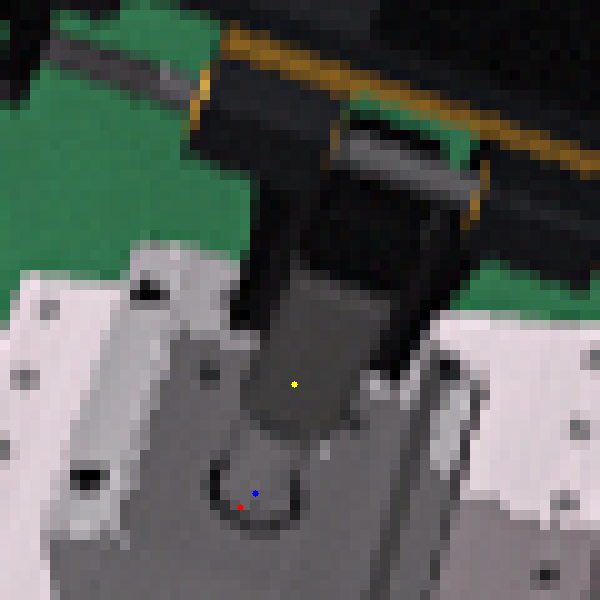

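View pics/side13.png

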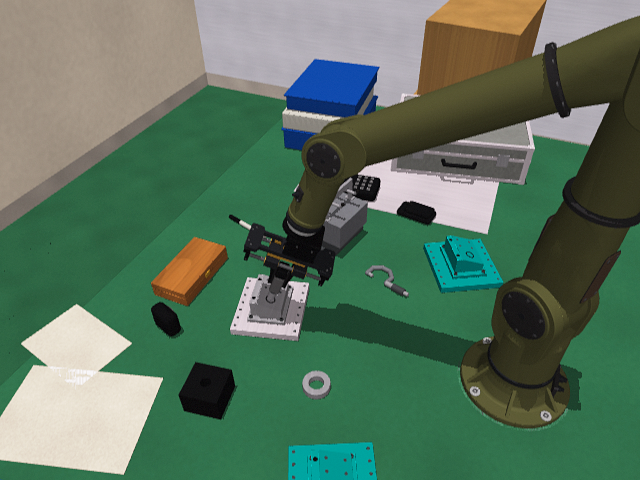

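```bash
python3 -c "
from bench import ctrl
print(abs(ctrl.observe()['qd']).max()); print(ctrl.sign_off())"
```

```text
0.0024492695665033603
the job is handed in; nothing more can be done
None
```

The cover is hung on the hook stand and the gauge is held on the marked circle. I handed the job in at about 22 s of the 61 s allowed; no verdict is reported.

- **Cover:** it hangs by its handle across both prongs and is let go. The last depth check put the top of the box level at about z 106.5 mm, against 107 mm expected.
- **Gauge position:** it is gripped at 45 N with its jaw opening at 24 mm, and the arm is still. In the side view the nose ends inside the circle. The tool axis is square to the face as I modelled it (20 degrees, from the task text). The depth fit of the face gave a slope of 18 to 19 degrees, within the 8-degree tolerance.
- **Gauge pressure:** the force rose by about 3.0 N on contact, which means about 5.9 mm of plunge. Geometry gives 6.2 mm.
- **Small disagreement:** the tip appeared about 1 pixel (2 mm) off the modelled gauge axis, so I shifted the tool about 1.6 mm to compensate. That is within the 6 mm tolerance. The tip end itself was hard to see at contact.
- **Bystanders:** I saw none of them touched or moved in the last pictures, but I checked this by eye only and did not measure it.

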